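Test a ring's stone with the gem tester

TASK

The ring clamped in the tilted ball vise needs its stone tested: swing the magnifier lens well aside so that there is free room above the vise, then take the pen-shaped gem tester out of its stand and set its sprung probe on the middle of the stone's flat top, the tester square to that tilted face and pressed only lightly, so that the probe gives a little. Keep it there for about two seconds for the reading and finish still holding it so, the tester in the gripper and the probe on the stone. Do not knock the vise out of its tilt or disturb the other things on the bench.

Things in the scene. Friction and masses are not known exactly. Their poses are not given: they have to be found in the camera images.
- stone (a point): dress ring clamped upright in the vise jaws: brass-coloured bezel 22 mm across with a pale round faceted stone 19 mm across. This point: the centre of the stone's flat top face (the table facet, 12 mm across), the spot to probe; its z axis: square out of that face. It stands 14 mm proud of the jaws' top and leans with the ball. Rigidly held
- vise: round black base of the ball vise, 132 mm across, 32 mm high, fixed; origin on the bench under its centre, z up. In it a steel ball (110 mm), its centre 62 mm above the bench, with a round head and two steel jaws, 50 x 62 mm together, on top; the stone's face is 68 mm from the ball's centre along the ball's own axis, about 125 mm above the bench
- vise_ball (a joint): tilt of the ball about its centre (rad): 0 upright; positive tips the ring towards the vise's -x, which is roughly towards the robot. Found between 0.24 and 0.42. Stiff (4 N m of friction): it stays where it is, and must stay
- magnifier: bench magnifier behind the vise, seen from the robot: grey foot 120 x 110 x 20 mm fixed to the bench, steel post 16 mm thick, 225 mm high; origin on the bench on the post's axis, z up
- lens_arm (a joint): swing of the lens arm about the post (rad), level, 213 mm above the bench: 0 = arm along the magnifier's -x (to the robot), lens over the vise; positive = anticlockwise from above (lens to the robot's right), negative = left; stops at -1.5, 1.5. Friction 0.15 N m, stays where left. About 0.8 rad to either side clears the vise; the side away from the tester's stand is best
- lens (a point): centre of the lens, 230 mm from the post's axis: glass in a black frame 104 mm across and 12 mm thick, mid-plane 213 mm above the bench
- lens_grip (a point): middle of the black turned grip, 16 mm thick and 46 mm long, that sticks out level from the lens frame on the side away from the post; this point is 306 mm from the post's axis and 213 mm above the bench. It can be pushed from the side or pinched from above
- tester: pen-like gem tester, 95 g: grey body 24 mm (x) by 20 mm (y) by 105 mm long (z), below it a black nose 35 mm long, then a thin copper probe. Origin: centre of the body's lower end, where the nose begins; z: from probe to cap. Top at z = 105 mm, probe tip at z = -43 mm. Stands nose-down in its stand, top 157 mm above the bench, the upper 69 mm free: take it there, across x or y
- probe_tip (a point): round end, 4 mm thick, of the copper probe, on the tester's axis 43 mm below its origin when out; its axes are those of the tester
- probe (a joint): how far the sprung probe is pushed into the nose (m), 0 out, stop at 0.005; needs 0.6 N to start and 0.8 N more for each mm (about 2 N at 2 mm, 4.6 N at the stop)
- stand: desk stand of the tester, fixed: black foot 78 x 72 x 8 mm, grey socket block 46 mm (x) by 42 mm (y), top 88 mm above the bench; origin on the bench under its centre. The tester sits 36 mm deep in the socket with about 1 mm of play all round and lifts straight out (probe clear after 80 mm). On the robot's right or left, the bur block on the other side
- bur_block: bystander: wooden block 75 x 75 x 40 mm with small burs standing in it, 72 mm high in all; origin under its centre
- tweezers: bystander: steel tweezers lying flat, 155 mm long (x), 10 mm high; origin under the centre
- loupe: bystander: folding loupe lying flat, 50 x 26 x 18 mm; origin under its case
- charcoal: bystander: black charcoal block 70 x 45 x 30 mm on the soldering board at the right rear; origin under its centre
- borax_dish: bystander: thick round ceramic dish, 76 mm across, 26 mm high, on the soldering board at the right rear; origin under its centre
- torch: bystander: small standing gas torch, 64 mm foot, 140 mm high, at the left rear; origin under its foot
- mandrel: bystander: tapered steel ring mandrel, 300 mm long (x), 25 mm thick, lying at the far left; origin under its middle
Not all that is in view belongs to the job. What is meant by the vise is not brown, and is the larger of those in its own colour. There is more than one size of the stand; the one meant has the size given above.

How it is judged:
By the outcome, as a careful person would: the job done as asked, in the order asked, and still so for the second after the job is handed in, while the arm keeps its last pose, push and grip.
It also fails if it takes over 61 s, if anything falls off the work surface, if the arm or the gripper's body presses on something with over 40 N, if the wrist force passes 120 N, or if a joint passes its speed limit or range.

ROBOT

A 6-joint arm with a two-finger parallel gripper is mounted at the origin on the work surface. World frame = base frame: x ahead of the robot, y to its left, z up, the work surface at z = 0. Lengths are in m, angles in degrees, forces in N, time in s.
With the tool pointing down it reaches from about 0.375 to 0.975 m from the base axis. Payload 3.8 kg.
Tool frame: the origin (TCP) lies at the very end of the fingers, on their centre line; the grasp point (between the pads) lies 19 mm behind it; z points along the fingers, y is the line along which they close (so a half turn about z gives the same grasp; the last joint's range is limited). The gripper opens to 88 mm and grips with 3 to 60 N. Pads are 18 mm wide; open, the fingers measure 123 mm over their backs; the gripper's body (75 mm by 187 mm) begins 45 mm behind the grasp point.
Start: joints at [68.646, 15.12, 91.902, -0, 72.978, -2.114], TCP at [0.222, 0.637, 0.216] pointing down, gripper open.
Joint ranges: [-150.88, 150.88], [-54.13, 125.18], [17.81, 147.31], [-75.09, 255.09], [0, 152.58], [-146.25, 146.25]. Speed limits (degrees/s): [147.25, 147.25, 180, 180, 180, 180].

INTERFACE

Orientations are given as a 3x3 rotation matrix whose columns are the frame's x, y, z axes.
In Python, from bench import status, grab_frame, manip gives the robot as it stands.
- The arm moves only by the tool step_arm, never from a script. Its argument "steps" is a list that holds one entry, the list of rows, each a list of 6 numbers: the shift along the tool's x, y, z normalised to -1 to 1, where 1 is 0.3 m, then the turn, a rotation vector about the tool's x, y, z normalised to -1 to 1, where 1 is 45 degrees. A call has 1 to 5 rows; each row is the pose to reach, as a shift and turn from the pose commanded when the call began, along the tool's axes at that moment; what a row does not reach only later rows make up. A row lasts 1/8 s, in which the tool goes at most 62.5 mm and 10.7 degrees, less where a joint would pass 70% of its speed; a pose out of reach is approached as far as the arm can. A call with a number of a shift or a turn outside -1 to 1 is refused whole. A call with a gripper value outside its range is refused whole. "gripper" is the opening, from 0 (shut) to 1 (fully open), set as the call begins (left out, the last holds). The fingers move at their own pace and stop on an object; "squeeze" is the grip in N (left out, the last holds). Time passes only in rows, so rows that repeat a pose let the fingers close. It gives the time, the measured TCP pose, the force, the opening and the grip force at its end, in the units of the state.
- status.read_state(): the state, without advancing time (a new reading comes with each control period).
- grab_frame(name): name is "side" or "top" or "wrist"; returns a dict with "img" (480x640x3 uint8, red, green, blue), "range_z" (480x640 float32, m along the optical axis (not along the pixel's ray), 0 where there is no reading), "intrinsics" (3x3 intrinsics, pixels), "R" (3x3) and "t" (3): a world point X has camera coordinates R X + t. Camera axes: x right, y down, z forward; pixel columns grow to the right and rows downward; lengths in m; the calibration is good to about 2 mm. A picture is of the moment at which its call begins.
- manip.close_job(): hands the job in; it is judged then, once.
The state is a dict: "time_s": time; "q": joint angles; "qd": joint speeds; "joint_torque": joint torques, N m; "ee_pos": TCP position; "tcp_rot": TCP orientation; "contact_force": force on the tool from outside, world axes, zero at the start; "moment": the same for the moment, N m; "gripper_width": finger opening in m; "finger_force": force on a finger pad.
Only numpy, scipy, OpenCV 4.12 (cv2) and the standard library are available. Lean on these libraries where they do the work, as an engineer would, in place of code of your own. Each camera call takes 0.05 s, during which the arm holds its last target. There are 200 camera calls.

## Working session

There is one attempt and no reset: what is moved stays moved. The work goes in short steps, Python scripts to look and compute and a tool call to move; the robot and the scene stay as the last step left them, time stands still between calls to the robot, and variables do not carry over. Pictures are saved under pics/ and viewed, at most 10 in all, crops included, and the job is handed in when it is done.

Besides the shell and the picture viewer there is one more tool, called after "Request:" as name(argument=value, ...), one argument or row to a line, values as JSON. step_arm: Moves the arm, as the interface text tells. Its arguments: {"type":"object","properties":{"steps":{"type":"array"},"gripper":{"type":"number"},"squeeze":{"type":"number"}},"required":["steps"]}

```bash
mkdir -p pics
cat > h.py <<'E'
import numpy as np, cv2, sys
from bench import status, grab_frame, manip
def snap(n):
    f=grab_frame(n); return f
def save(f,name): cv2.imwrite('pics/'+name,cv2.cvtColor(f['img'],cv2.COLOR_RGB2BGR))
def cloud(f):
    K=f['intrinsics'];z=f['range_z'];v,u=np.mgrid[:480,:640]
    c=np.stack([(u-K[0,2])/K[0,0]*z,(v-K[1,2])/K[1,1]*z,z],-1)
    return (c-f['t'])@f['R']
E
python3 - <<'E'
from h import *
for n in ('side','top'):
    f=snap(n);save(f,n+'0.png');np.savez('/tmp/'+n+'0.npz',**f);print(n,-f['R'].T@f['t'],f['R'][2])
s=status.read_state();print(s)
E
```

```text
side [0.24700188 0.68970935 0.9690029 ] [ 0.25292657 -0.60920212 -0.75159891]
top [0.31184101 0.02639916 1.27949894] [ 0.17696447 -0.0195158  -0.98402373]
{'time_s': 0.1, 'q': array([ 6.86475195e+01,  1.51655540e+01,  9.19715406e+01, -2.24962565e-03,
        7.29800365e+01, -2.11588049e+00]), 'qd': array([-0.06966085, -0.1364365 , -0.16583442, -0.03454638,  0.03716167,
       -0.07242796]), 'joint_torque': array([ 9.95219966e-05, -5.03619504e+01, -3.58068430e+01,  7.30895670e-02,
        2.33330164e-02, -6.78426727e-05]), 'ee_pos': array([0.22217409, 0.63665796, 0.21472201]), 'tcp_rot': array([[-9.44169886e-01,  3.29458226e-01, -7.09380117e-04],
       [ 3.29458987e-01,  9.44167940e-01, -1.91766578e-03],
       [ 3.79831975e-05, -2.04431394e-03, -9.99997910e-01]]), 'contact_force': array([ 0.45672122, -0.69305601,  0.69905767]), 'moment': array([ 0.03736294, -0.01110885, -0.0369399 ]), 'finger_force': 0.0, 'gripper_width': 0.08799981880018204}
```

View pics/top0.png

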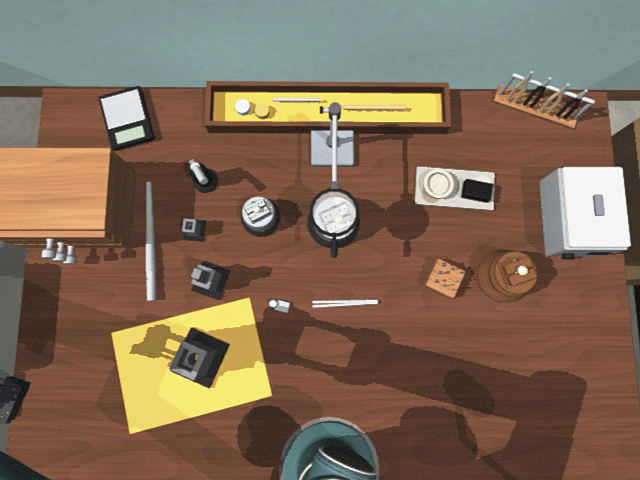

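View pics/side0.png

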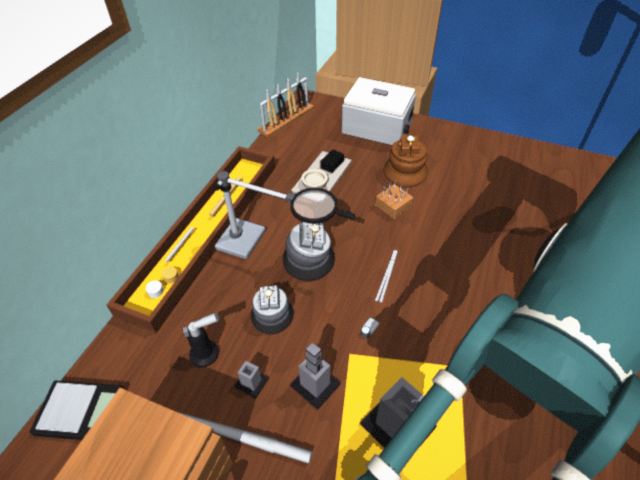

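Run:
```python
from h import *
f=dict(np.load('/tmp/top0.npz'));P=cloud(f)
for n,(u,v) in dict(standfoot=(218,290),tester=(206,270),small=(190,227),black=(195,357),grip=(334,250),lensframeL=(311,215),lensR=(358,215),post=(335,108),armm=(334,150),foot=(320,160),stone=(333,217),vbaseL=(311,225),bigv=(335,243),smv=(260,212),bur=(447,278),loupe=(280,305),tw=(345,303),torch=(195,170),dish=(438,185)).items(): print(n,P[v,u].round(3))
s=dict(np.load('/tmp/side0.npz'));Q=cloud(s)
print('side')
for n,(u,v) in dict(tester_top=(314,351),block=(318,372),foot=(318,390),stoneS=(318,230),black=(400,400),lens=(313,205),grip=(346,214),post=(223,180),base=(309,265)).items(): print(n,Q[v,u].round(3))
# points by height
import numpy as np
m=(abs(Q[...,0]-P[290,218][0])<.12)&(abs(Q[...,1]-P[290,218][1])<.12)
for lo,hi in((.14,.17),(.08,.093),(.006,.012)):
    for nm,A in(('s',Q),('t',P)):
        k=(abs(A[...,0]-P[280,208][0])<.08)&(abs(A[...,1]-P[280,208][1])<.08)&(A[...,2]>lo)&(A[...,2]<hi)
        if k.sum()>5:
            x=A[k];r=cv2.minAreaRect((x[:,:2]*1000).astype(np.float32));print(nm,lo,k.sum(),x.mean(0).round(4),r)
img=np.concatenate([cv2.resize(f['img'][235:315,160:260],(500,400),interpolation=2),cv2.resize(s['img'][330:410,270:330],(300,400),interpolation=2)],1)
img2=np.concatenate([cv2.resize(f['img'][175:265,285:385],(400,360)),cv2.resize(s['img'][180:280,270:370],(400,360))],1)[:200*2]
img=np.concatenate([img[:, :800][:240*1],img2[:360]],0)
cv2.imwrite('pics/c1.png',img[...,::-1])
```

```text
standfoot [0.415 0.27  0.009]
tester [0.455 0.285 0.084]
small [0.569 0.342 0.02 ]
black [ 0.255  0.322 -0.003]
grip [ 0.48  -0.007  0.219]
lensframeL [0.555 0.041 0.216]
lensR [ 0.555 -0.058  0.216]
post [ 0.791 -0.011  0.226]
armm [ 0.699 -0.008  0.216]
foot [0.744 0.021 0.019]
stone [ 0.552 -0.006  0.213]
vbaseL [0.573 0.043 0.031]
bigv [ 0.495 -0.009  0.219]
smv [0.592 0.163 0.086]
bur [ 0.441 -0.287  0.035]
loupe [0.378 0.118 0.009]
tw [ 0.383 -0.04   0.004]
torch [0.681 0.309 0.13 ]
dish [ 0.678 -0.278  0.022]
side
tester_top [0.435 0.295 0.157]
block [0.427 0.299 0.085]
foot [0.423 0.312 0.033]
stoneS [ 0.559 -0.019  0.12 ]
black [0.263 0.288 0.073]
lens [ 0.563 -0.006  0.214]
grip [ 0.484 -0.001  0.22 ]
post [0.786 0.001 0.219]
base [0.56  0.036 0.05 ]
s 0.14 178 [0.4381 0.2942 0.153 ] ((439.1752624511719, 292.15771484375), (21.742143630981445, 25.542654037475586), 71.04412078857422)
t 0.14 120 [0.4391 0.2899 0.1549] ((439.50335693359375, 291.4135437011719), (21.081554412841797, 24.362754821777344), 72.72874450683594)
s 0.08 307 [0.4361 0.2992 0.0866] ((439.5794982910156, 291.64678955078125), (43.49085235595703, 47.50061798095703), 71.53323364257812)
t 0.08 212 [0.4374 0.287  0.0872] ((439.378173828125, 291.4580383300781), (42.34104919433594, 45.80952835083008), 70.8827896118164)
s 0.006 437 [0.4314 0.3062 0.008 ] ((439.2820129394531, 292.33807373046875), (72.52462768554688, 78.2744369506836), 71.59062957763672)
t 0.006 317 [0.4331 0.2836 0.0085] ((430.1259765625, 297.7710266113281), (109.9219741821289, 151.7137908935547), 87.52235412597656)
```

View pics/c1.png

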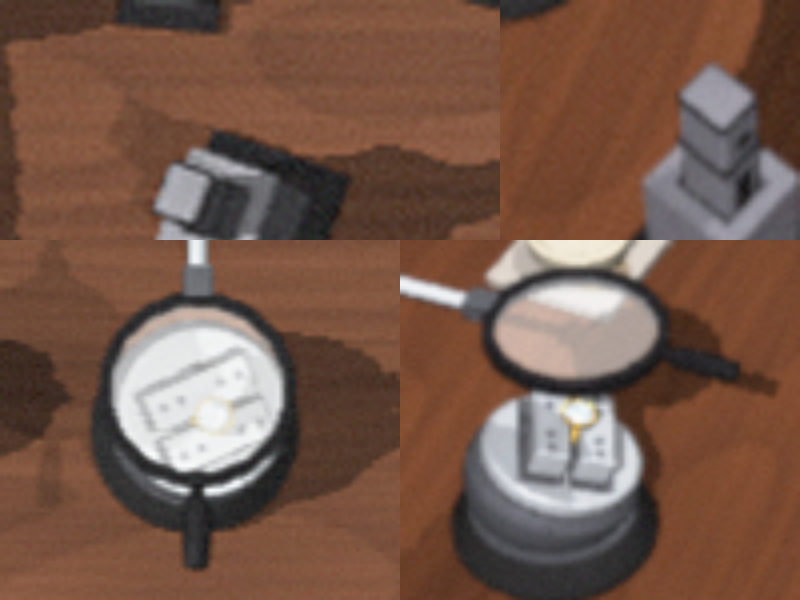

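Tester stand is at (0.439, 0.292), yaw 71°. The lens grip is at about (0.483, -0.006, 0.213) and the post at (0.789, -0.008). I'll approach on the left side of the grip with the fingers shut.

Request:
step_arm(
  steps=[
    [[-0.72,-0.76,0,0,0,0],[-0.72,-0.76,0,0,0,0],[-0.72,-0.76,0,0,0,0],[-0.72,-0.76,0,0,0,0],[-0.72,-0.76,0,0,0,0]],
  ],
  gripper=0,
)

```text
time_s: 0.72
ee_pos: [0.3508, 0.3502, 0.2155]
tcp_rot: [[-0.944, 0.329, -0.0], [0.329, 0.944, -0.0], [-0.0, -0.0, -1.0]]
contact_force: [-0.4, -0.8, 0.0]
gripper_width: 0.0401
finger_force: 0.0
```

Request:
step_arm(
  steps=[
    [[-0.72,-0.76,0,0,0,0],[-0.72,-0.76,0,0,0,0],[-0.72,-0.76,0,0,0,0],[-0.72,-0.76,0,0,0,0],[-0.72,-0.76,0.07,0,0,0]],
  ],
)

```text
time_s: 1.35
ee_pos: [0.4793, 0.0682, 0.1978]
tcp_rot: [[-0.944, 0.33, 0.004], [0.33, 0.944, 0.001], [-0.004, 0.002, -1.0]]
contact_force: [0.9, 0.4, -0.6]
gripper_width: 0.0004
finger_force: 0.0
```

Run:
```python
from h import *
s=status.read_state();p0=s['ee_pos'];R=s['tcp_rot']
C=np.array([.789,-.008])
for t in (0,.12,.24,.36,.48,.6,.7,.8,.9,1.0,1.05):
    g=C+.31*np.array([-np.cos(t),-np.sin(t)])+.026*np.array([-np.sin(t),np.cos(t)])
    p=np.r_[g,.195];print(t,p.round(3),(R.T@(p-p0)/.3).round(3))
```

```text
0 [0.479 0.018 0.195] [-0.054 -0.158  0.009]
0.12 [ 0.478 -0.019  0.195] [-0.093 -0.277  0.009]
0.24 [ 0.482 -0.056  0.195] [-0.145 -0.39   0.009]
0.36 [ 0.49  -0.093  0.195] [-0.21  -0.495  0.009]
0.48 [ 0.502 -0.128  0.195] [-0.287 -0.593  0.009]
0.6 [ 0.518 -0.162  0.195] [-0.376 -0.68   0.01 ]
0.7 [ 0.535 -0.188  0.195] [-0.457 -0.744  0.01 ]
0.8 [ 0.554 -0.212  0.195] [-0.545 -0.8    0.01 ]
0.9 [ 0.576 -0.235  0.195] [-0.637 -0.847  0.01 ]
1.0 [ 0.6   -0.255  0.195] [-0.734 -0.884  0.011]
1.05 [ 0.612 -0.264  0.195] [-0.783 -0.899  0.011]
```

Request:
step_arm(
  steps=[
    [[-0.04,-0.12,0,0,0,0],[-0.06,-0.17,0,0,0,0],[-0.09,-0.27,0,0,0,0],[-0.14,-0.38,0,0,0,0],[-0.21,-0.495,0,0,0,0]],
  ],
)

```text
time_s: 1.98
ee_pos: [0.4881, -0.0905, 0.1968]
tcp_rot: [[-0.945, 0.328, 0.001], [0.328, 0.945, 0.001], [-0.0, 0.001, -1.0]]
contact_force: [0.6, 1.4, 0.2]
gripper_width: 0.0003
finger_force: 0.5
```

Request:
step_arm(
  steps=[
    [[-0.08,-0.1,0,0,0,0],[-0.17,-0.185,0,0,0,0],[-0.25,-0.25,0,0,0,0],[-0.335,-0.305,0,0,0,0],[-0.425,-0.35,0,0,0,0]],
  ],
)

```text
time_s: 2.6
ee_pos: [0.5747, -0.2317, 0.1967]
tcp_rot: [[-0.944, 0.329, 0.0], [0.329, 0.944, 0.001], [-0.0, 0.001, -1.0]]
contact_force: [-0.9, 0.5, 0.5]
gripper_width: 0.0002
finger_force: 0.7
```

Request:
step_arm(
  steps=[
    [[-0.05,-0.02,0,0,0,0],[-0.1,-0.035,0,0,0,0],[-0.12,-0.04,0,0,0,0],[0,0.1,0,0,0,0],[0.1,0.2,0,0,0,0]],
  ],
)

```text
time_s: 3.22
ee_pos: [0.5646, -0.1637, 0.196]
tcp_rot: [[-0.944, 0.33, -0.001], [0.33, 0.944, 0.001], [0.001, 0.001, -1.0]]
contact_force: [-0.2, 0.7, 0.5]
gripper_width: 0.0012
finger_force: 0.0
```

Run:
```python
from h import *
f=snap('top');save(f,'top1.png');np.savez('/tmp/top1.npz',**f)
s=snap('side');np.savez('/tmp/side1.npz',**s)
print(status.read_state()['ee_pos'],status.read_state()['contact_force'])
img=np.concatenate([cv2.resize(f['img'][90:270,270:450],(450,450),interpolation=2),cv2.resize(s['img'][200:280,280:340],(338,450),interpolation=2)],1)
cv2.imwrite('pics/c2.png',img[...,::-1])
```

```text
[ 0.56328084 -0.16159045  0.19604885] [ 1.01115637 -0.51489725  0.4529751 ]
```

View pics/c2.png

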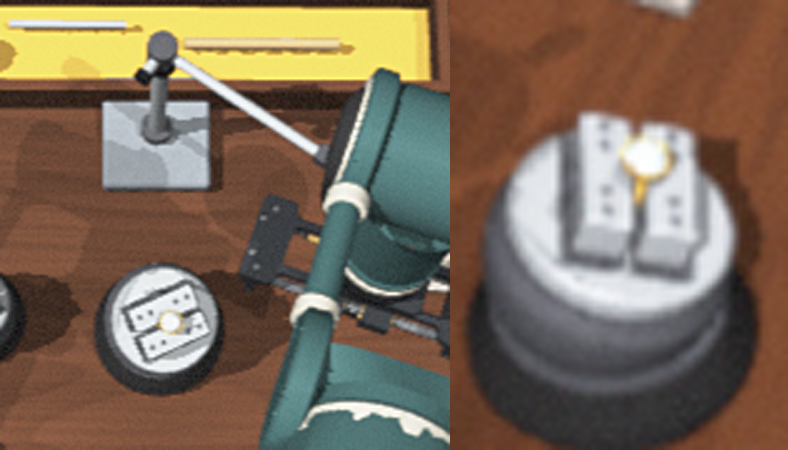

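The lens is swung by about 1 rad and the vise is clear. Next: a wrist close-up of the stone, with the gripper opening again.

Request:
step_arm(
  steps=[
    [[0.1,0.15,-0.13,0,0,0],[0.2,0.3,-0.26,0,0,0],[0.31,0.45,-0.4,0,0,0],[0.31,0.45,-0.4,0,0,0],[0.31,0.45,-0.4,0,0,0]],
  ],
  gripper=0.8,
)

```text
time_s: 3.95
ee_pos: [0.5225, -0.0072, 0.3171]
tcp_rot: [[-0.945, 0.328, 0.002], [0.328, 0.945, -0.001], [-0.002, -0.0, -1.0]]
contact_force: [-1.6, -0.3, -0.3]
gripper_width: 0.0485
finger_force: 0.0
```

Run:
```python
from h import *
w=snap('wrist');save(w,'w1.png');np.savez('/tmp/w1.npz',**w)
print(status.read_state()['ee_pos'],-w['R'].T@w['t'],w['R'][2],w['intrinsics'][0,0])
```

```text
[ 0.52199469 -0.00793516  0.31568018] [0.45015772 0.018019   0.48374254] [ 0.27862834 -0.09672286 -0.95551606] 382.36647671344883
```

View pics/w1.png

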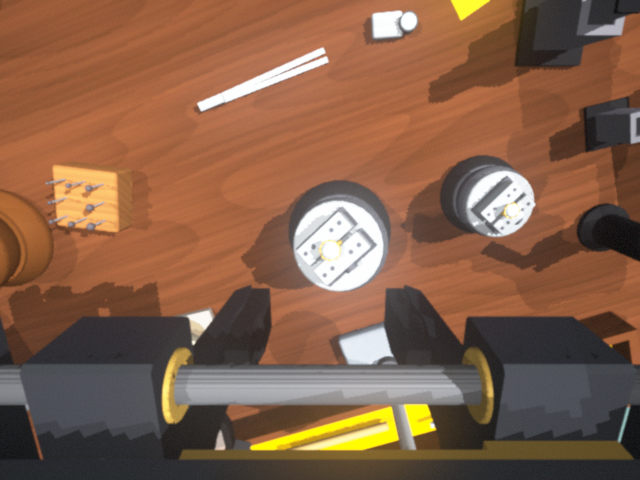

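Run:
```python
from h import *
def plane(X):
    for _ in range(5):
        c=X.mean(0);n=np.linalg.svd(X-c,full_matrices=0)[2][2];n*=np.sign(n[2]);d=(X-c)@n;X=X[abs(d)<max(2*d.std(),.001)]
    return c,n,len(X),d.std()
for nm,(u,v) in dict(w1=(332,249),top1=(338,219),side1=(330+0,228)).items():
    f=dict(np.load(f'/tmp/{nm}.npz'));P=cloud(f)
    print(nm,'px',P[v,u].round(4))
    g=f['img'].astype(int)
    near=np.linalg.norm(P[...,:2]-[.556,-.012],axis=-1)<.1
    # bright low-sat pixels = head/jaws
    # base ring at z~0.032
    k=near&(abs(P[...,2]-.032)<.003);X=P[k]
    if len(X)>20:
        h=cv2.convexHull((X[:,:2]*1e3).astype(np.float32));print(' base circle',k.sum(),cv2.minEnclosingCircle(h))
    # brass pixels
    b=near&(P[...,2]>.1)&(g[...,0]-g[...,2]>40);X=P[b]
    vu=np.argwhere(b);print(' brass',b.sum(),X.mean(0).round(4) if b.sum() else '', vu.min(0) if b.sum() else '',vu.max(0) if b.sum() else '')
    # planes by height off ball axis guess, iterate
    n=np.array([-.3,0,.95]);n/=np.linalg.norm(n);c0=np.array([.556,-.012,.062])
    for it in range(6):
        h=(P-c0)@n
        k=near&(abs(h-.054)<.004 if it else (h>.05)&(h<.058))
        if k.sum()<30: print('few',k.sum());break
        c,n,N,sd=plane(P[k])
    print(' jaw plane',c.round(4),n.round(4),N,sd.round(4),'h',((c-c0)@n).round(4), 'stone z', )
    hh=(P-c0)@n
    print(np.histogram(hh[near&(hh>.02)],bins=np.arange(.02,.075,.003)))
```

```text
w1 px [ 0.5672 -0.0178  0.1262]
 base circle 247 ((565.3187255859375, -9.043024063110352), 49.93625259399414)
 brass 8638 [0.5081 0.0115 0.4199] [240  29] [469 639]
 jaw plane [ 0.5684 -0.0203  0.1229] [-0.2682 -0.1025  0.9579] 265 0.0012 h 0.0558 stone z
(array([ 155,  409,   28,   22,   21,   45,   74, 1060, 1184,    0,    6,
        147,  194,   20,    0,    0,    0,    0]), array([0.02 , 0.023, 0.026, 0.029, 0.032, 0.035, 0.038, 0.041, 0.044,
       0.047, 0.05 , 0.053, 0.056, 0.059, 0.062, 0.065, 0.068, 0.071,
       0.074]))
top1 px [ 0.5661 -0.0195  0.1288]
 base circle 92 ((574.0496826171875, -7.2528228759765625), 55.488155364990234)
 brass 34 [ 0.5657 -0.0329  0.1975] [145 332] [223 402]
few 26
 jaw plane [ 0.5652 -0.0144  0.1252] [-0.4499  0.1795  0.8749] 37 0.0013 h 0.0507 stone z
(array([ 71, 100, 135, 116,  70,  55,  65,  71,  78,  54,  23,   3,   0,
         0,   0,   0,   0,   0]), array([0.02 , 0.023, 0.026, 0.029, 0.032, 0.035, 0.038, 0.041, 0.044,
       0.047, 0.05 , 0.053, 0.056, 0.059, 0.062, 0.065, 0.068, 0.071,
       0.074]))
side1 px [ 0.5741 -0.1358  0.0024]
 base circle 169 ((582.6895141601562, -5.259044170379639), 56.67223358154297)
 brass 25 [ 0.5663 -0.0155  0.1185] [225 310] [235 319]
 jaw plane [ 0.5636 -0.0066  0.1226] [-0.4136  0.2816  0.8658] 33 0.0014 h 0.0508 stone z
(array([ 88,  77, 126, 140,  95,  59,  63,  73,  58,  63,  19,   2,   0,
         0,   0,   0,   0,   0]), array([0.02 , 0.023, 0.026, 0.029, 0.032, 0.035, 0.038, 0.041, 0.044,
       0.047, 0.05 , 0.053, 0.056, 0.059, 0.062, 0.065, 0.068, 0.071,
       0.074]))
```

Run:
```python
from h import *
rng=np.random.default_rng(0)
S=np.array([.5668,-.0185,.1265])
for nm in('w1','top1','side1'):
    f=dict(np.load(f'/tmp/{nm}.npz'));P=cloud(f)
    k=(np.linalg.norm(P[...,:2]-[.565,-.012],axis=-1)<.05)&(P[...,2]>.07)&(P[...,2]<.135);X=P[k]
    for rep in range(2):
        best=0
        for _ in range(3000):
            a=X[rng.choice(len(X),3,False)];n=np.cross(a[1]-a[0],a[2]-a[0]);n/=np.linalg.norm(n)+1e-12
            if abs(n[2])<.85: continue
            n*=np.sign(n[2]);i=abs((X-a[0])@n)<.0012
            if i.sum()>best: best=i.sum();bi=i
        Y=X[bi];c=Y.mean(0);n=np.linalg.svd(Y-c,full_matrices=0)[2][2];n*=np.sign(n[2])
        print(nm,len(X),best,c.round(4),n.round(4),'tilt',np.arccos(n[2]).round(3),'az',np.degrees(np.arctan2(n[1],n[0])).round(1),'stone h',((S-c)@n).round(4),'rms',((Y-c)@n).std().round(5))
        r=np.linalg.norm((X-c)-((X-c)@n)[:,None]*n,axis=1)
        X=X[~bi]
f=dict(np.load('/tmp/w1.npz'))
a=cv2.resize(f['img'][180:300,280:400],(600,600),interpolation=2)
cv2.imwrite('pics/c3.png',a[...,::-1])
```

```text
w1 5492 1877 [ 0.5715 -0.0186  0.1117] [-0.2655 -0.1252  0.9559] tilt 0.298 az -154.8 stone h 0.0154 rms 0.00058
w1 3615 1798 [ 0.5653 -0.0076  0.0842] [-0.2669 -0.1214  0.9561] tilt 0.298 az -155.5 stone h 0.0413 rms 0.00061
top1 1193 205 [ 0.5659 -0.0092  0.0856] [-0.2811 -0.0798  0.9564] tilt 0.297 az -164.1 stone h 0.0396 rms 0.00066
top1 988 192 [ 0.5718 -0.0158  0.1138] [-0.2309 -0.0967  0.9682] tilt 0.253 az -157.3 stone h 0.0137 rms 0.00062
side1 1011 157 [ 0.5653 -0.      0.0866] [-0.2628 -0.1448  0.9539] tilt 0.305 az -151.1 stone h 0.0404 rms 0.00068
side1 854 164 [ 0.5707 -0.0147  0.1124] [-0.2211 -0.1141  0.9686] tilt 0.251 az -152.7 stone h 0.015 rms 0.00065
```

View pics/c3.png

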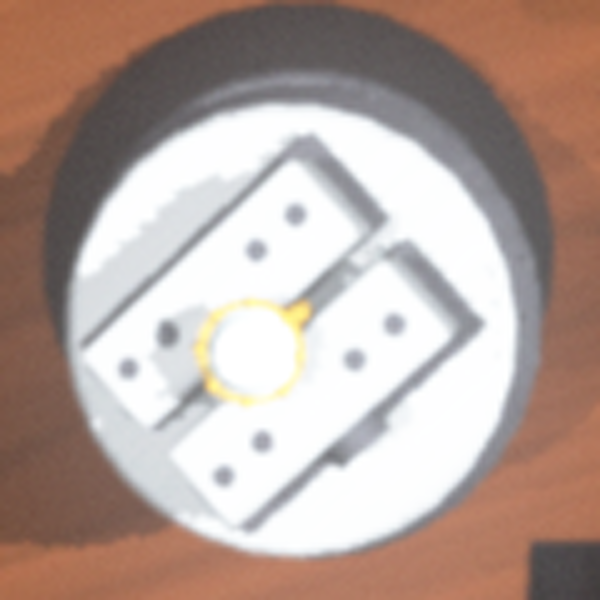

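Run:
```python
from h import *
n=np.array([-.2665,-.1225,.956]);n/=np.linalg.norm(n);c=np.array([.5715,-.0186,.1117])
A=np.zeros((3,3));b=np.zeros(3)
for nm,(u,v) in dict(w1=(329.8,250.0),top1=(338.0-.3,218.4-.3),side1=(314.0,227.2)).items():
    f=dict(np.load(f'/tmp/{nm}.npz'));o=-f['R'].T@f['t'];d=f['R'].T@np.linalg.inv(f['intrinsics'])@[u,v,1];d/=np.linalg.norm(d)
    t=((c-o)@n+.014)/(d@n);print(nm,'plane',(o+t*d).round(4), 'z=.127',(o+d*(.127-o[2])/d[2]).round(4))
    M=np.eye(3)-np.outer(d,d);A+=M;b+=M@o
X=np.linalg.solve(A,b);print('tri',X.round(4),'ball',(X-.068*n).round(4),n)
```

```text
w1 plane [ 0.5678 -0.0203  0.1251] z=.127 [ 0.5672 -0.0201  0.127 ]
top1 plane [ 0.5689 -0.019   0.1256] z=.127 [ 0.5686 -0.0189  0.127 ]
side1 plane [ 0.5686 -0.0192  0.1255] z=.127 [ 0.568  -0.0179  0.127 ]
tri [ 0.5686 -0.0197  0.1249] ball [ 0.5867 -0.0113  0.0599] [-0.26650473 -0.12250217  0.95601697]
```

Stone is at about (0.568, -0.019, 0.126), with normal (-0.267, -0.123, 0.956). Now to the tester.

Request:
step_arm(
  steps=[
    [[0.12,0.17,0.0,0,0,0],[0.24,0.34,0.0,0,0,0],[0.36,0.51,0.05,0,0,0],[0.47,0.68,0.1,0,0,-0.016],[0.588,0.851,0.3,0,0,-0.016]],
  ],
)

```text
time_s: 4.62
ee_pos: [0.4457, 0.2752, 0.2435]
tcp_rot: [[-0.948, 0.318, 0.002], [0.318, 0.948, 0.001], [-0.002, 0.002, -1.0]]
contact_force: [0.6, -0.3, -0.5]
gripper_width: 0.0704
finger_force: 0.0
```

Request:
step_arm(
  steps=[
    [[0,0,0,0,0,0],[0,0,0,0,0,0]],
  ],
)

```text
time_s: 4.88
ee_pos: [0.4448, 0.2724, 0.2426]
tcp_rot: [[-0.948, 0.318, -0.002], [0.318, 0.948, -0.002], [0.001, -0.003, -1.0]]
contact_force: [0.1, 0.5, 0.8]
gripper_width: 0.0704
finger_force: 0.0
```

Run:
```python
from h import *
w=snap('wrist');save(w,'w2.png');P=cloud(w)
st=status.read_state();p=st['ee_pos'];R=st['tcp_rot']
for lo,hi in((.145,.17),(.082,.093)):
    k=(np.linalg.norm(P[...,:2]-[.4393,.2917],axis=-1)<.04)&(P[...,2]>lo)&(P[...,2]<hi)
    if k.sum()>10: print(lo,k.sum(),cv2.minAreaRect((P[k][:,:2]*1e3).astype(np.float32)),P[k].mean(0))
print(p,R.round(3).tolist(),(R.T@(np.array([.4393,.2917,.111])-p)/.3).round(3), np.degrees(np.arctan2(R[1,1],R[0,1])))
```

```text
0.145 1028 ((440.1611328125, 290.0625305175781), (20.184343338012695, 24.798433303833008), 71.73176574707031) [0.43874777 0.29022399 0.15427903]
0.082 1388 ((440.1529541015625, 289.9654846191406), (41.90504455566406, 46.524166107177734), 71.15470123291016) [0.43370509 0.29009231 0.08601878]
[0.44549949 0.27245303 0.24385025] [[-0.948, 0.319, -0.0], [0.319, 0.948, -0.001], [-0.0, -0.001, -1.0]] [0.04  0.055 0.443] 71.3809893110435
```

Request:
step_arm(
  steps=[
    [[0.038,0.052,0.05,0,0,0],[0.038,0.052,0.15,0,0,0],[0.038,0.052,0.27,0,0,0],[0.038,0.052,0.38,0,0,0],[0.038,0.052,0.443,0,0,0]],
  ],
)

```text
time_s: 5.55
ee_pos: [0.4379, 0.2918, 0.1092]
tcp_rot: [[-0.948, 0.319, -0.002], [0.319, 0.948, -0.001], [0.001, -0.001, -1.0]]
contact_force: [0.2, -0.6, -1.2]
gripper_width: 0.0705
finger_force: 0.0
```

Request:
step_arm(
  steps=[
    [[0,0,0,0,0,0],[0,0,0,0,0,0],[0,0,0,0,0,0],[0,0,0,0,0,0],[0,0,0,0,0,0]],
  ],
  gripper=0.1,
  squeeze=25,
)

```text
time_s: 6.18
ee_pos: [0.4389, 0.2925, 0.1117]
tcp_rot: [[-0.948, 0.318, 0.001], [0.318, 0.948, 0.001], [-0.001, 0.001, -1.0]]
contact_force: [-1.0, 0.8, -0.8]
gripper_width: 0.0224
finger_force: 0.0
```

Request:
step_arm(
  steps=[
    [[0,0,0,0,0,0],[0,0,0,0,0,0],[0,0,0,0,0,0]],
  ],
)

```text
time_s: 6.55
ee_pos: [0.4388, 0.2924, 0.1115]
tcp_rot: [[-0.948, 0.318, 0.001], [0.318, 0.948, 0.0], [-0.0, 0.0, -1.0]]
contact_force: [0.0, -0.2, 3.0]
gripper_width: 0.0202
finger_force: 24.8
```

Request:
step_arm(
  steps=[
    [[0,0,-0.06,0,0,0],[0,0,-0.14,0,0,0],[0,0,-0.24,0,0,0],[0,0,-0.36,0,0,0],[0,0,-0.5,0,0,0]],
  ],
)

```text
time_s: 7.18
ee_pos: [0.4379, 0.2919, 0.2623]
tcp_rot: [[-0.948, 0.318, -0.001], [0.318, 0.948, -0.001], [0.001, -0.001, -1.0]]
contact_force: [1.1, -1.1, -0.8]
gripper_width: 0.0199
finger_force: 24.8
```

Run:
```python
from h import *
st=status.read_state();print(st['ee_pos'],st['tcp_rot'].tolist(),st['contact_force'],st['q'].round(1))
w=snap('wrist');np.savez('/tmp/w3.npz',**w);s=snap('side');np.savez('/tmp/side3.npz',**s);t=snap('top');np.savez('/tmp/top3.npz',**t)
p=st['ee_pos'];R=st['tcp_rot']
def pr(f,X): c=f['R']@X+f['t'];q=f['intrinsics']@c;return q[:2]/q[2]
for n,f in(('w',w),('s',s),('t',t)):
    print(n,pr(f,p),'pred tip',pr(f,p-[0,0,.102]))
u,v=pr(s,p-[0,0,.05]).astype(int)
a=cv2.resize(s['img'][v-50:v+70,u-45:u+45],(450,600),interpolation=2);print('side crop origin',u-45,v-50,'x5')
b=cv2.resize(w['img'],(350,262)) 
b=np.vstack([b,np.zeros((338,350,3),np.uint8)])
cv2.imwrite('pics/c4.png',np.hstack([a,b])[...,::-1])
```

```text
[0.43788311 0.29187445 0.26226463] [[-0.9482177477401287, 0.31761895172258475, -0.001142093377984945], [0.3176198526594234, 0.9482178636058031, -0.0007157761191853763], [0.0008556092822674686, -0.0010414631500590015, -0.9999990916432191]] [ 1.11227482 -1.08606776 -0.81231933] [ 31.   -2.6 106.5  -0.   76.1 -40.5]
w [327.03012291 287.94252007] pred tip [327.30454063 229.5451468 ]
s [311.7494713  318.82525568] pred tip [313.30130232 348.30424554]
t [182.92795786 267.83013181] pred tip [195.03114449 273.62941883]
side crop origin 267 283 x5
```

View pics/c4.png

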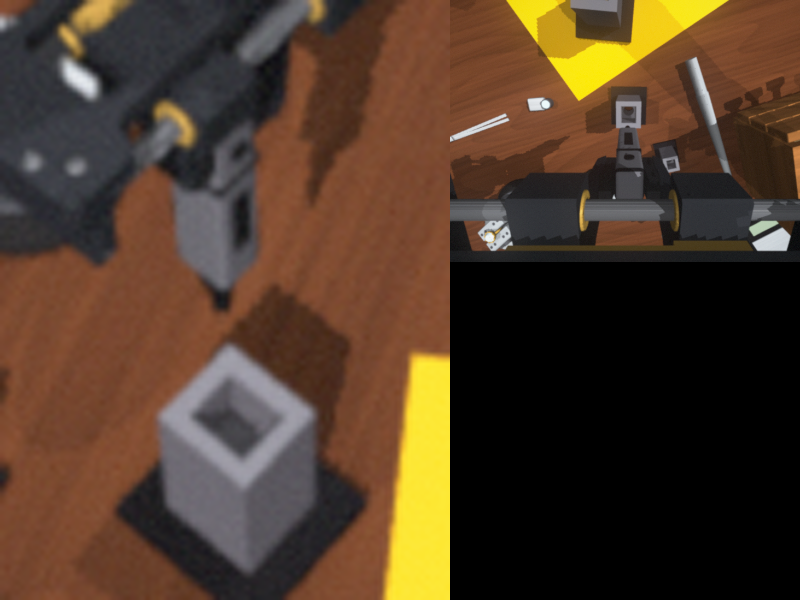

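```bash
cat >> h.py <<'E'
from scipy.spatial.transform import Rotation as Ro
N=np.array([-.2665,-.1225,.956]);N/=np.linalg.norm(N);S=np.array([.568,-.019,.1258])
OFF=np.array([-.0010,-.0003,.1025]) # tip in tool frame
def go(R,p,S,n,gap,off=OFF):
    a=np.cross(R[:,2],-n);ang=np.arcsin(np.linalg.norm(a));rv=a/(np.linalg.norm(a)+1e-9)*ang
    Rd=Ro.from_rotvec(rv).as_matrix()@R
    pd=S+n*gap-Rd@off
    return Rd,pd,R.T@(pd-p)/.3,np.degrees(R.T@rv)/45
E
python3 - <<'E'
from h import *
st=status.read_state()
Rd,pd,a,b=go(st['tcp_rot'],st['ee_pos'],S,N,.035)
print(pd,a.round(3),b.round(3))
E
```

```text
[ 0.53052367 -0.03523222  0.25709882] [-0.633 -0.943  0.024] [-0.253 -0.271  0.   ]
```

Request:
step_arm(
  steps=[
    [[-0.11,-0.16,-0.02,0,0,0],[-0.23,-0.34,-0.04,0,0,0],[-0.35,-0.52,-0.04,-0.08,-0.09,0],[-0.47,-0.7,-0.04,-0.17,-0.18,0],[-0.59,-0.88,-0.04,-0.253,-0.271,0]],
  ],
)

```text
time_s: 7.95
ee_pos: [0.5191, -0.0063, 0.2716]
tcp_rot: [[-0.92, 0.291, 0.262], [0.33, 0.936, 0.12], [-0.211, 0.197, -0.957]]
contact_force: [0.7, 0.6, -1.3]
gripper_width: 0.0196
finger_force: 24.9
```

Request:
step_arm(
  steps=[
    [[0,0,0,0,0,0],[0,0,0,0,0,0]],
  ],
)

```text
time_s: 8.2
ee_pos: [0.5188, -0.0051, 0.2715]
tcp_rot: [[-0.92, 0.294, 0.258], [0.333, 0.935, 0.119], [-0.207, 0.196, -0.959]]
contact_force: [-0.2, 0.9, -0.6]
gripper_width: 0.0199
finger_force: 24.9
```

Run:
```python
from h import *
st=status.read_state()
Rd,pd,a,b=go(st['tcp_rot'],st['ee_pos'],S,N,.02)
print(st['ee_pos'],pd,a.round(3),b.round(3),st['contact_force'],st['finger_force'])
```

```text
[ 0.51883759 -0.00513505  0.27151208] [ 0.53452262 -0.03339267  0.24275921] [-0.06  -0.091  0.094] [-0.007 -0.009 -0.   ] [-0.22937925  0.85206311 -0.5774904 ] 24.940671802833094
```

Request:
step_arm(
  steps=[
    [[-0.03,-0.045,0.03,-0.004,-0.005,0],[-0.06,-0.091,0.07,-0.007,-0.009,0],[-0.06,-0.091,0.09,-0.007,-0.009,0],[-0.06,-0.091,0.094,-0.007,-0.009,0],[-0.06,-0.091,0.094,-0.007,-0.009,0]],
  ],
)

```text
time_s: 8.82
ee_pos: [0.536, -0.0315, 0.2446]
tcp_rot: [[-0.919, 0.288, 0.269], [0.329, 0.936, 0.123], [-0.216, 0.201, -0.955]]
contact_force: [-0.4, -0.5, -0.4]
gripper_width: 0.0197
finger_force: 24.9
```

Run:
```python
from h import *
st=status.read_state();p=st['ee_pos'];R=st['tcp_rot']
print(p,R[:,2],st['contact_force'])
fr=[]
for nm in('wrist','top','side'):
    f=snap(nm);np.savez(f'/tmp/{nm}4.npz',**f)
    def pr(X): q=f['intrinsics']@(f['R']@X+f['t']);return q[:2]/q[2]
    u,v=pr(S);print(nm,'stone',(u,v),'tip',pr(p+R@OFF),'noseend',pr(p+R@(OFF-[0,0,.008])))
    c0,r0=int(u)-26,int(v)-30
    print('crop',c0,r0,'x', 266/53)
    fr.append(cv2.resize(f['img'][r0:r0+60,c0:c0+53],(266,301),interpolation=cv2.INTER_CUBIC))
fr=np.hstack(fr);fr=np.vstack([fr]);cv2.imwrite('pics/c5.png',fr[...,::-1])
```

```text
[ 0.53595056 -0.0314614   0.24463384] [ 0.26891519  0.12269656 -0.95531679] [-0.3906777  -0.47719545 -0.38950026]
wrist stone (np.float64(323.83076206505046), np.float64(221.92902607705736)) tip [327.29632628 231.06531514] noseend [327.29386507 234.16994876]
crop 297 191 x 5.018867924528302
top stone (np.float64(337.7110275938881), np.float64(218.4542759279774)) tip [338.298135   218.00833432] noseend [338.87876048 218.20520655]
crop 311 188 x 5.018867924528302
side stone (np.float64(314.1973853214409), np.float64(227.23150316619802)) tip [315.50255817 221.38627759] noseend [316.44729009 219.08586283]
crop 288 197 x 5.018867924528302
```

View pics/c5.png

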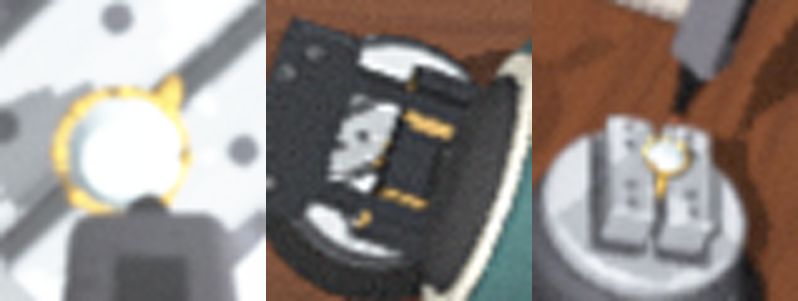

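The wrist view shows the stone's centre at px (320.7, 220.3) and the nose end at px (325.9, 230). That makes the stone about 1.5 mm further to tool +x and -y than I predicted. I'll correct for that, go to a 6 mm gap and look again.

```bash
sed -i 's/S=np.array(\[.568,-.019,.1258\])/S=np.array([.5665,-.0200,.1258])/' h.py
python3 - <<'E'
from h import *
st=status.read_state()
Rd,pd,a,b=go(st['tcp_rot'],st['ee_pos'],S,N,.006)
print(st['ee_pos'],pd,a.round(3),b.round(3))
E
```

```text
[ 0.53612238 -0.0323569   0.24510966] [ 0.53675161 -0.03268069  0.229374  ] [ 0.009 -0.011  0.051] [ 0.001  0.005 -0.   ]
```

Request:
step_arm(
  steps=[
    [[0.005,-0.006,0.01,0,0.005,0],[0.009,-0.011,0.025,0,0.005,0],[0.009,-0.011,0.04,0,0.005,0],[0.009,-0.011,0.049,0,0.005,0],[0.009,-0.011,0.049,0,0.005,0]],
  ],
)

```text
time_s: 9.6
ee_pos: [0.5363, -0.0332, 0.2287]
tcp_rot: [[-0.92, 0.29, 0.265], [0.331, 0.936, 0.123], [-0.212, 0.201, -0.956]]
contact_force: [0.0, 0.7, -0.5]
gripper_width: 0.0197
finger_force: 24.9
```

Request:
step_arm(
  steps=[
    [[0,0,0,0,0,0],[0,0,0,0,0,0]],
  ],
)

```text
time_s: 9.85
ee_pos: [0.5366, -0.0333, 0.2294]
tcp_rot: [[-0.919, 0.29, 0.266], [0.331, 0.936, 0.123], [-0.213, 0.201, -0.956]]
contact_force: [0.8, -0.1, -1.2]
gripper_width: 0.0192
finger_force: 24.9
```

Run:
```python
from h import *
ps=[];fr=[];acc=[]
for i in range(8):
    f=snap('wrist');st=status.read_state();ps.append(np.r_[st['ee_pos'],st['tcp_rot'][:,2],st['contact_force']]);acc.append(f['img'].astype(float))
ps=np.array(ps);print(ps.mean(0).round(4),ps.std(0).round(4))
p=ps[:,:3].mean(0);R=st['tcp_rot']
im=np.mean(acc,0).astype(np.uint8)
s=np.mean([snap('side')['img'].astype(float) for _ in range(6)],0).astype(np.uint8)
np.savez('/tmp/w5.npz',img=im,s=s,p=p,R=R)
def pr(f,X): q=f['intrinsics']@(f['R']@X+f['t']);return q[:2]/q[2]
sf=snap('side')
print('wrist S',pr(f,S),'tip',pr(f,p+R@OFF),pr(f,p+R@(OFF-[0,0,.008])),'scale',382/(f['R']@S+f['t'])[2],'px per tool x,y mm',pr(f,S+R[:,0]*.001)-pr(f,S),pr(f,S+R[:,1]*.001)-pr(f,S))
print('side S',pr(sf,S),'tip',pr(sf,p+R@OFF),pr(sf,p+R@(OFF-[0,0,.008])),'mm x,y',pr(sf,S+R[:,0]*.001)-pr(sf,S),pr(sf,S+R[:,1]*.001)-pr(sf,S))
a=cv2.resize(im[200:250,300:350],(400,400),interpolation=cv2.INTER_CUBIC)
b=cv2.resize(s[200:250,290:340],(400,400),interpolation=cv2.INTER_CUBIC)
cv2.imwrite('pics/c6.png',np.hstack([a,b])[...,::-1])
```

```text
[ 0.5365 -0.0333  0.2293  0.2659  0.1232 -0.9561  0.0602  0.1593 -1.0665] [0.000e+00 0.000e+00 1.000e-04 1.000e-04 0.000e+00 0.000e+00 4.063e-01
 2.140e-01 4.022e-01]
wrist S [328.12367243 229.067532  ] tip [327.28552466 231.14057418] [327.28315251 234.24868008] scale 1334.7192953246301 px per tool x,y mm [ 1.20378654e-03 -1.28732238e+00] [1.33599883e+00 4.16019215e-04]
side S [314.94547307 227.11418505] tip [315.85554557 225.33256519] [316.78198516 223.07161077] mm x,y [0.30613583 0.26179104] [-0.26823977  0.17959415]
```

View pics/c6.png

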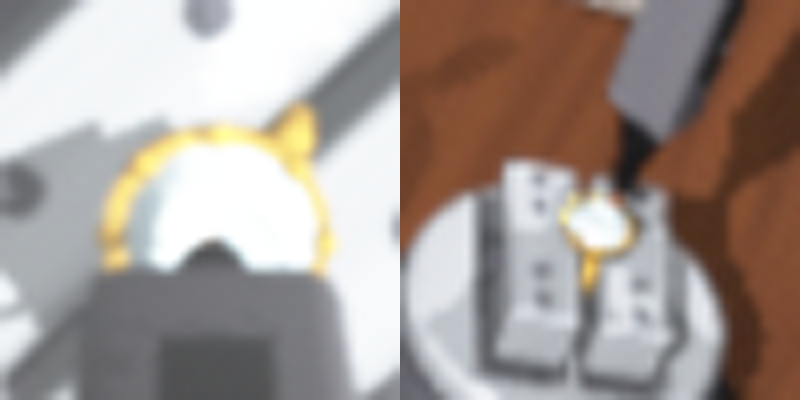

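Request:
step_arm(
  steps=[
    [[-0.0023,0,0.004,0,0,0],[-0.0023,0,0.008,0,0,0],[-0.0023,0,0.012,0,0,0],[-0.0023,0,0.015,0,0,0],[-0.0023,0,0.015,0,0,0]],
  ],
)

```text
time_s: 11.22
ee_pos: [0.5382, -0.0329, 0.2249]
tcp_rot: [[-0.919, 0.29, 0.265], [0.331, 0.936, 0.123], [-0.213, 0.201, -0.956]]
contact_force: [-0.6, 0.5, -0.5]
gripper_width: 0.0197
finger_force: 24.9
```

```bash
cat > m.py <<'E'
from h import *
ps=[]
for i in range(10):
    f=snap('wrist');st=status.read_state();ps.append(np.r_[st['ee_pos'],st['tcp_rot'][:,2],st['contact_force']])
m=np.mean(ps,0);print(m.round(4),'F.n',(m[6:]@N).round(2),'gap',((m[:3]+st['tcp_rot']@OFF-S)@N*1e3).round(2),st['time_s'],st['finger_force'])
E
python3 m.py
```

```text
[ 0.5383 -0.033   0.2251  0.2658  0.1232 -0.9561  0.1969  0.0251 -1.0304] F.n -1.04 gap 1.52 11.725 24.940789654792752
```

Request:
step_arm(
  steps=[
    [[0,0,0.002,0,0,0],[0,0,0.0035,0,0,0],[0,0,0.0035,0,0,0]],
  ],
)

```text
time_s: 12.1
ee_pos: [0.5386, -0.0328, 0.2242]
tcp_rot: [[-0.919, 0.29, 0.266], [0.331, 0.936, 0.123], [-0.213, 0.201, -0.956]]
contact_force: [-0.3, -0.2, -0.3]
gripper_width: 0.0195
finger_force: 24.9
```

```bash
python3 m.py
```

```text
[ 0.5386 -0.0328  0.2241  0.2658  0.1232 -0.9561 -0.1873 -0.2287 -0.1677] F.n -0.08 gap 0.5 12.6 24.940803546487587
```

Contact is made (+0.95 N). One more millimetre or so.

Request:
step_arm(
  steps=[
    [[0,0,0.002,0,0,0],[0,0,0.004,0,0,0],[0,0,0.004,0,0,0]],
  ],
)

```text
time_s: 12.98
ee_pos: [0.539, -0.0327, 0.223]
tcp_rot: [[-0.919, 0.29, 0.266], [0.331, 0.936, 0.123], [-0.213, 0.201, -0.956]]
contact_force: [-0.5, 0.1, 0.4]
gripper_width: 0.0197
finger_force: 24.9
```

```bash
python3 m.py
python3 - <<'E'
from h import *
im=np.mean([snap('wrist')['img'].astype(float) for _ in range(6)],0).astype(np.uint8)
s=np.mean([snap('side')['img'].astype(float) for _ in range(6)],0).astype(np.uint8)
a=cv2.resize(im[200:250,300:350],(400,400),interpolation=cv2.INTER_CUBIC)
b=cv2.resize(s[200:250,290:340],(400,400),interpolation=cv2.INTER_CUBIC)
cv2.imwrite('pics/c7.png',np.hstack([a,b])[...,::-1])
E
```

```text
[ 0.5389 -0.0327  0.223   0.2658  0.1232 -0.9561 -0.2827 -0.1281  0.2557] F.n 0.34 gap -0.7 13.475 24.941224574504304
```

View pics/c7.png

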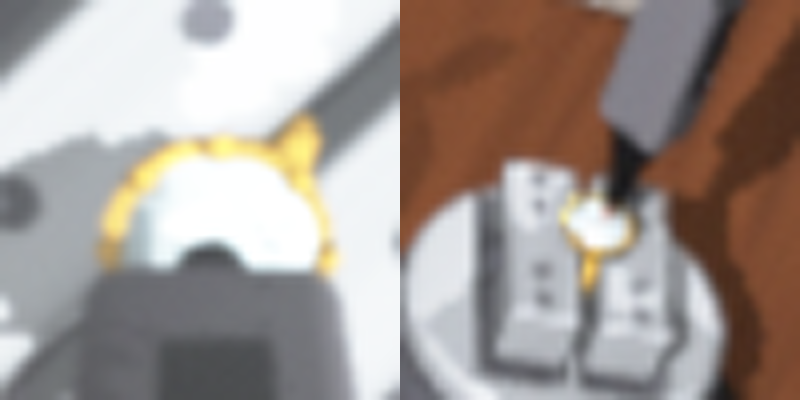

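The probe is on the stone, about 0.5 mm off centre towards -y. I'll lift, shift +0.7 mm in y and press again slightly deeper, to about 1.6 mm of probe travel.

Request:
step_arm(
  steps=[
    [[0,0,-0.012,0,0,0],[0,0.0023,-0.012,0,0,0],[0,0.0023,-0.008,0,0,0],[0,0.0023,-0.003,0,0,0],[0,0.0023,0.002,0,0,0]],
  ],
)

```text
time_s: 14.7
ee_pos: [0.5393, -0.032, 0.2225]
tcp_rot: [[-0.919, 0.29, 0.266], [0.331, 0.936, 0.123], [-0.213, 0.201, -0.956]]
contact_force: [-1.0, -0.8, 0.6]
gripper_width: 0.0198
finger_force: 24.9
```

```bash
python3 m.py
```

```text
[ 0.5393 -0.032   0.2225  0.2657  0.1232 -0.9561 -0.89   -0.0518  0.8342] F.n 1.04 gap -1.3 15.2 24.94265181485389
```

Request:
step_arm(
  steps=[
    [[0,0,0,0,0,0],[0,0,0,0,0,0],[0,0,0,0,0,0],[0,0,0,0,0,0],[0,0,0,0,0,0]],
  ],
)

```text
time_s: 15.82
ee_pos: [0.5392, -0.032, 0.2224]
tcp_rot: [[-0.919, 0.29, 0.266], [0.331, 0.936, 0.123], [-0.213, 0.201, -0.956]]
contact_force: [-0.6, 0.3, 1.0]
gripper_width: 0.02
finger_force: 24.9
```

Request:
step_arm(
  steps=[
    [[0,0,0,0,0,0],[0,0,0,0,0,0],[0,0,0,0,0,0],[0,0,0,0,0,0],[0,0,0,0,0,0]],
  ],
)

```text
time_s: 16.45
ee_pos: [0.5393, -0.032, 0.2225]
tcp_rot: [[-0.919, 0.29, 0.266], [0.331, 0.936, 0.123], [-0.213, 0.201, -0.956]]
contact_force: [-1.2, -0.1, 1.7]
gripper_width: 0.0199
finger_force: 24.9
```

Request:
step_arm(
  steps=[
    [[0,0,0,0,0,0],[0,0,0,0,0,0],[0,0,0,0,0,0],[0,0,0,0,0,0],[0,0,0,0,0,0]],
  ],
)

```text
time_s: 17.08
ee_pos: [0.5392, -0.0319, 0.2225]
tcp_rot: [[-0.919, 0.29, 0.266], [0.331, 0.936, 0.123], [-0.213, 0.201, -0.956]]
contact_force: [-1.2, 0.6, 0.6]
gripper_width: 0.0197
finger_force: 24.9
```

Request:
step_arm(
  steps=[
    [[0,0,0,0,0,0],[0,0,0,0,0,0],[0,0,0,0,0,0],[0,0,0,0,0,0],[0,0,0,0,0,0]],
  ],
)

```text
time_s: 17.7
ee_pos: [0.5392, -0.032, 0.2225]
tcp_rot: [[-0.919, 0.29, 0.266], [0.331, 0.936, 0.123], [-0.213, 0.201, -0.956]]
contact_force: [-0.6, 0.2, 0.6]
gripper_width: 0.0196
finger_force: 24.9
```

```bash
python3 m.py; python3 -c "
from bench import manip
print(manip.close_job())"
```

```text
[ 0.5392 -0.032   0.2225  0.2657  0.1232 -0.9561 -1.059  -0.1403  0.9053] F.n 1.16 gap -1.36 18.2 24.942103313806
the job is handed in; nothing more can be done
None
```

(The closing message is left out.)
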